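# Stroke down the tongues of a printing-plate carrier

## Task

Close the printing-plate carrier: beginning at the red dot, run the closed fingertips lightly along the row of five raised brass tongues, so that they fold down flat on the plate's edge one after another, first to last. Only stroke them: do not grasp, lift or shove the carrier, press hard on it, or bend a tongue backwards, and leave the loupe, the stone and the steel quoin where they are. Then take the hand away.

Things in the scene. Friction and masses are not known exactly. Their poses are not given: they have to be found in the camera images.
- plate_carrier: loose flat aluminium board with a printing plate, 1.2 to 1.8 kg, held only by friction (a sideways push of several N slides it), turned any way. Origin on its underside below the row of tongues, z up, x along the row away from the red dot. Board x -138..+138, y -90..+22 mm, 8 mm thick; steel plate with amber patches at y -80..-2 mm, top at z = 10 mm. Row of tongues: the line y = 0
- red_mark (a point): centre of the red dot (11 mm across) on the board's top where the row begins: carrier x = -130, y = 0, z = 8.5 mm. The five tongues are hinged on pins across the row at carrier x = -118, -70, -22, +26, +74 mm, z = 9.5 mm, each hinged at its end nearer the red dot, free end away from it: stroking from the dot folds them down, the other way catches them
- row_end (a point): unmarked point on the board's top at the far end of the row, 260 mm from the red dot: carrier x = +130 mm, y = 0, z = 8 mm. The stroke runs straight from red_mark to row_end.
- tongue_1 (a joint): angle (rad) of the tongue next to the red dot: 0 = flat (its stop), positive = free end raised; starts at 0.4 to 0.75, stop at 0.95. All five are alike: brass, 40 mm long, 18 mm wide, 3 mm thick; a flat tongue's top is at carrier z = 13.5 mm, sloping to 10.5 mm over the last 10 mm at its hinge. Stiff hinge with light friction (0.006 N m): a tongue stays at the angle at which it is left
- tongue_2 (a joint): angle of the second tongue, as tongue_1 (hinge at carrier x = -70 mm)
- tongue_3 (a joint): angle of the third tongue, as tongue_1 (hinge at carrier x = -22 mm)
- tongue_4 (a joint): angle of the fourth tongue, as tongue_1 (hinge at carrier x = +26 mm)
- tongue_5 (a joint): angle of the last tongue, as tongue_1 (hinge at carrier x = +74 mm, free end at +115 mm)
- loupe: black stand loupe, 40 mm across and 40 mm tall, beside the carrier; bystander; origin at the centre of its underside
- whetstone: two-coloured flat rubbing stone, 34x74x12 mm, beside the carrier; bystander; origin at the centre of its underside
- quoin_1: grey steel quoin block, 18x53x18 mm, beside the carrier; bystander; origin at the centre of its underside

How it is judged:
On the way, in this order (a step that is already met when the one before it is completed fails the run):
1. the first tongue from the red dot is folded flat (value of joint tongue_1 below 0.14 rad), for 0.1 s.
2. the second tongue from the red dot is folded flat (value of joint tongue_2 below 0.14 rad), for 0.1 s.
3. the third tongue from the red dot is folded flat (value of joint tongue_3 below 0.14 rad), for 0.1 s.
4. the fourth tongue from the red dot is folded flat (value of joint tongue_4 below 0.14 rad), for 0.1 s.
5. the fifth tongue from the red dot is folded flat (value of joint tongue_5 below 0.14 rad), for 0.1 s.
At the end, for the whole second after the job is handed in: All five tongues lie flat (each within 0.14 rad, i.e. its free end within about 5 mm of flat), closed in order from the red dot; the carrier lies flat, at rest, within 20 mm of where it was; loupe, stone and quoin within 15 mm of where they were (value of joint each of tongue_1, tongue_2, tongue_3, tongue_4, tongue_5 below 0.14 rad and distance of plate_carrier from where it was at the start of the episode below 0.02 m and angle between plate_carrier's own z axis and vertical below 0.03 rad and linear speed of plate_carrier below 0.01 m/s and distance of each of loupe, whetstone, quoin_1 from where it was at the start of the episode below 0.015 m); the robot touches nothing.
It fails at once if the carrier is shoved more than 20 mm (distance of plate_carrier from where it was at the start of the episode above 0.02 m).
It fails at once if the carrier is lifted or tipped (height (world z) of plate_carrier above 0.008 m or angle between plate_carrier's own z axis and vertical above 0.1 rad).
It fails at once if the carrier or its tongues are pressed hard (over 25 N) (contact force between any of the fingers, the arm and plate_carrier above 25 N).
It fails at once if a tongue is bent backwards (over 0.88 rad) (value of joint any of tongue_1, tongue_2, tongue_3, tongue_4, tongue_5 above 0.88 rad).
It fails at once if the loupe, stone or quoin is moved more than 15 mm (distance of any of loupe, whetstone, quoin_1 from where it was at the start of the episode above 0.015 m).
It also fails if it takes over 40 s, if anything falls off the work surface, if the arm or the gripper's body presses on something with over 40 N, if the wrist force passes 120 N, or if a joint passes its speed limit or range.

## Robot

A 6-joint arm with a two-finger parallel gripper is mounted at the origin on a cart in front of the work surface, level with it; the furniture and walls round the work are solid. World frame = base frame: x ahead of the robot, y to its left, z up, the work surface at z = 0. Lengths are in m, angles in rad, forces in N, time in s.
With the tool pointing down it reaches from about 0.275 to 0.85 m from the base axis. Payload 5.2 kg.
Tool frame: the origin (TCP) lies on the front face of the gripper's body, between the roots of the fingers; the fingertips stand 73 mm ahead of it and the grasp point (between the pads) lies 54 mm ahead of it; z points along the fingers, y is the line along which they close (so a half turn about z gives the same grasp; the last joint's range is limited). The gripper opens to 85 mm and grips with 20 to 120 N. Pads are 22 mm wide; open, the fingers measure 114 mm over their backs; the gripper's body (76 mm by 85 mm) begins 54 mm behind the grasp point. The pads swing forward as they close: fully open they stand 13 mm farther back than shut.
Start: joints at [1.073, 0.259, 1.535, -0, 1.348, -0.203], TCP at [0.16, 0.526, 0.304] pointing down, gripper open.
Joint ranges: [-3.14, 3.14], [-0.91, 2.08], [0.19, 2.58], [-1.22, 4.36], [0.22, 2.71], [-3.12, 3.12]. Speed limits (rad/s): [2.57, 2.57, 3.14, 3.14, 3.14, 3.14].

## Interface

Orientations are given as a unit quaternion [x, y, z, w].
In Python, from bench import manip gives the robot as it stands.
- The arm moves only by the tool play_rows, never from a script. Its argument "increments" is one flat list of numbers, 7 for each row, row after row: the shift along the world's x, y, z normalised to -1 to 1, where 1 is 0.1 m, then the turn, a rotation vector about the world's x, y, z normalised to -1 to 1, where 1 is 0.12 rad, then the closure, from -1 (fully open) to 1 (shut), so that 0 is half open. A call has 1 to 8 rows; each row shifts and turns the commanded pose from where the row before left it; what a row does not reach is not made up. A row lasts 1/10 s, in which the tool goes at most 50 mm and 8.59 degrees, less where a joint would pass 70% of its speed; a pose out of reach is approached as far as the arm can. A call with a number of a shift or a turn outside -1 to 1 is refused whole. A call with a gripper value outside its range is refused whole. The fingers move at their own pace and stop on an object; the grip force is fixed at half the most. Time passes only in rows, so rows that do not move let the fingers close. It gives the time, the measured TCP pose, the force, the opening and the grip force at its end, in the units of the state.
- manip.state(): the state, without advancing time (a new reading comes with each control period).
- manip.read_camera(name): name is "scene" or "top" or "wrist"; returns (picture, depth): 400x640x3 uint8, red, green, blue; 400x640 float32, m along the optical axis (not along the pixel's ray), 0 where there is no reading.
- manip.camera_model(name): a dict with "K" (3x3 intrinsics, pixels), "extrinsics" (4x4, takes a point from camera to world coordinates). Camera axes: x right, y down, z forward; pixel columns grow to the right and rows downward; lengths in m; the calibration is good to about 2 mm. A picture is of the moment at which its call begins: read the wrist's pose just before it. camera_model takes no time and is no camera call; for the wrist camera it gives the pose at the moment of the call.
- manip.hand_in(): hands the job in; it is judged then, once.
The state is a dict: "time_s": time; "qpos": joint angles; "joint_vel": joint speeds; "effort": joint torques, N m; "tcp_pos": TCP position; "tool_rot": TCP orientation; "contact_force": force on the tool from outside, world axes, zero at the start; "torque": the same for the moment, N m; "width": finger opening in m; "gripper_force": force on a finger pad.
Only numpy, scipy, OpenCV 4.12 (cv2) and the standard library are available. Lean on these libraries where they do the work, as an engineer would, in place of code of your own. Each camera call takes 0.05 s, during which the arm holds its last target. There are 200 camera calls.

## Working session

There is one attempt and no reset: what is moved stays moved. The work goes in short steps, Python scripts to look and compute and a tool call to move; the robot and the scene stay as the last step left them, time stands still between calls to the robot, and variables do not carry over. Pictures are saved under pics/ and viewed, at most 10 in all, crops included, and the job is handed in when it is done.

Besides the shell and the picture viewer there is one more tool, called after "Request:" by a JSON object that holds its "api" and its "payload". play_rows: Moves the arm, as the interface text tells. Its arguments: {"type":"object","properties":{"increments":{"type":"array"}},"required":["increments"]}

```bash
mkdir -p pics
python3 - <<'E'
from bench import manip
import cv2,numpy as np
for n in ["top","scene"]:
    p,d=manip.read_camera(n); m=manip.camera_model(n)
    cv2.imwrite(f"pics/{n}0.png",p[:,:,::-1]); np.savez(f"{n}0.npz",p=p,d=d,K=m["K"],E=m["extrinsics"])
s=manip.state(); print(s)
E
```

```text
{'time_s': 0.1, 'qpos': array([ 1.07318542e+00,  2.59277976e-01,  1.53596971e+00,  2.34914899e-06,
        1.34800639e+00, -2.02782200e-01]), 'joint_vel': array([-3.90147375e-05, -1.09098940e-03, -3.49444565e-03, -1.03054418e-03,
       -8.97990138e-04,  1.76095354e-03]), 'effort': array([ 2.98792693e-03, -4.46977293e+01, -2.91246700e+01, -6.03198805e-04,
        6.33729112e-03, -6.04334332e-05]), 'tcp_pos': array([0.15961126, 0.52595984, 0.30315508]), 'tool_rot': array([ 1.46881230e-01,  9.89153787e-01, -7.79896223e-04, -2.86077409e-04]), 'contact_force': array([ 0.04826919, -0.40042179, -0.27481641]), 'torque': array([-0.00577495,  0.00541507, -0.0023826 ]), 'gripper_force': 0.0, 'width': 0.08529734301123522}
```

View pics/top0.png

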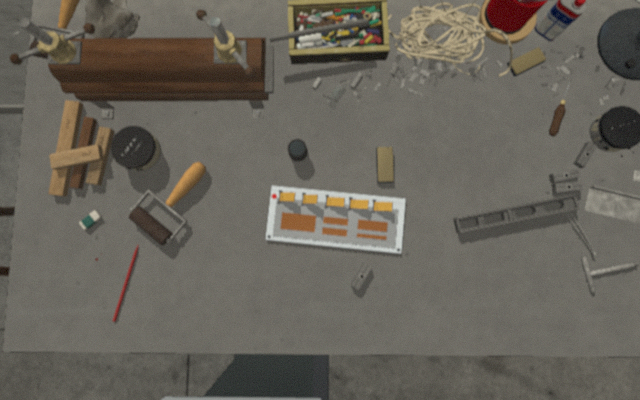

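The top view shows the carrier at about (268..405, 187..253), with the red dot at about (274,196) and the tongues running right. The loupe is at (297,149), the stone at (385,164) and the quoin at (362,278). Next I'll enlarge it and measure.

```bash
cat > h.py <<'E'
import numpy as np
def w(f,u,v,z=None):
    K,E=f["K"],f["E"]; r=np.linalg.inv(K)@[u,v,1]
    if z is None: return (E@np.r_[r*f["d"][int(round(v)),int(round(u))],1])[:3]
    R=E[:3,:3]@r; o=E[:3,3]; return o+R*(z-o[2])/R[2]
E
python3 - <<'E'
import numpy as np,cv2
from h import w
f=np.load("top0.npz"); p=f["p"]
c=p[180:260,260:412]; cv2.imwrite("pics/c.png",cv2.resize(c,None,fx=5.2,fy=5.2,interpolation=cv2.INTER_CUBIC)[:,:,::-1])
a=p.astype(int); red=(a[:,:,0]>150)&(a[:,:,1]<90)&(a[:,:,2]<90)
v,u=np.nonzero(red[185:205,265:285]); u=u.mean()+265; v=v.mean()+185; print(u,v,w(f,u,v,.0085),w(f,u,v))
# white board outline
m=np.zeros(red.shape,np.uint8); m[180:260,260:412]=(a.min(2)>165)[180:260,260:412]
m=cv2.morphologyEx(m,cv2.MORPH_CLOSE,np.ones((3,3)))
cs,_=cv2.findContours(m,0,1); k=max(cs,key=cv2.contourArea); box=cv2.boxPoints(cv2.minAreaRect(k)); 
for b in box: print(b,w(f,*b,.008))
for n,q in dict(loupe=(297,149),stone=(385,164),quoin=(362,278)).items(): print(n,w(f,*q))
print(f["E"],f["K"])
E
```

```text
273.875 195.875 [ 0.55284936 -0.06323639  0.0085    ] [ 0.55268019 -0.0634123   0.0099416 ]
[265.28714 239.12871] [ 0.46466508 -0.04715388  0.008     ]
[270.7228  184.77226] [ 0.57586323 -0.05632056  0.008     ]
[405.8713  198.28712] [ 0.54846351 -0.33257053  0.008     ]
[400.43564 252.64357] [ 0.43861455 -0.31961269  0.008     ]
loupe [ 0.64367116 -0.1118273   0.03940905]
stone [ 0.61847413 -0.29051774  0.01253915]
quoin [ 0.38882456 -0.24129083  0.01936309]
[[ 0.00385196 -0.99320773  0.11629084  0.44811386]
 [-0.99984921 -0.00185613  0.01726577 -0.17214747]
 [-0.01693265 -0.11633982 -0.99306512  0.90102199]
 [ 0.          0.          0.          1.        ]] [[439.85222429   0.         319.49145895]
 [  0.         439.85222429 196.06572335]
 [  0.           0.           1.        ]]
```

View pics/c.png

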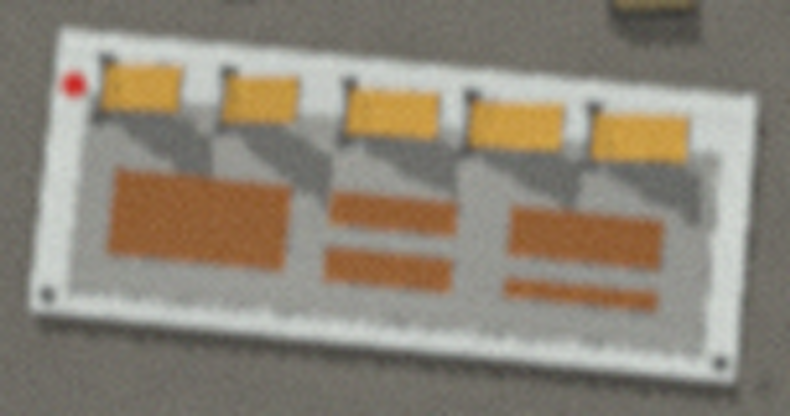

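View pics/scene0.png

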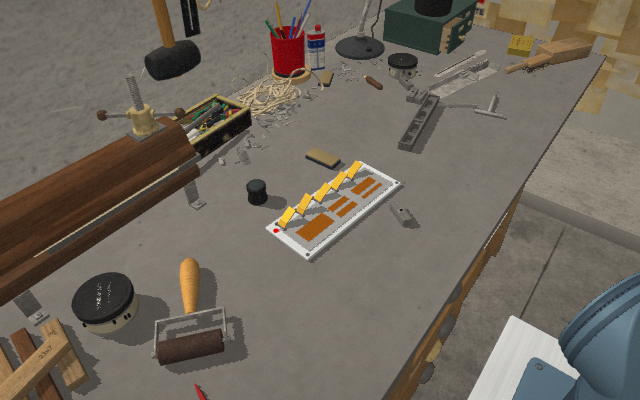

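Red dot is at (0.553, -0.063) and the row direction is about (-0.097, -0.995). The board size checks out at 277 mm. I'll move above the start with the fingers shutting.

Request:
{"api": "play_rows", "payload": {"increments": [0.25,-0.37,0,0,0,0.1,1,0.25,-0.37,0,0,0,0.1,1,0.25,-0.37,0,0,0,0.1,1,0.25,-0.37,0,0,0,0.1,1,0.25,-0.37,0,0,0,0.1,1,0.25,-0.37,0,0,0,0.1,1,0.25,-0.37,0,0,0,0.1,1,0.25,-0.37,0,0,0,0.1,1]}}

```text
time_s: 0.9
tcp_pos: [0.3602, 0.2286, 0.3038]
tool_rot: [0.099, 0.995, -0.0, -0.0]
contact_force: [0.6, 0.7, -1.0]
width: -0.0
gripper_force: 0.0
```

Request:
{"api": "play_rows", "payload": {"increments": [0.25,-0.37,0,0,0,0.1,1,0.25,-0.37,0,0,0,0.1,1,0.25,-0.37,0,0,0,0.1,1,0.25,-0.37,0,0,0,0.1,1,0.25,-0.37,0,0,0,0.1,1,0.25,-0.37,0,0,0,0.1,1,0.25,-0.37,0,0,0,0.1,1,0,0,0,0,0,0.1,1]}}

```text
time_s: 1.7
tcp_pos: [0.5372, -0.0333, 0.303]
tool_rot: [0.053, 0.999, -0.001, 0.0]
contact_force: [0.0, -0.2, -0.0]
width: 0.0001
gripper_force: 0.0
```

Request:
{"api": "play_rows", "payload": {"increments": [0.16,-0.22,-0.3,0,0,0.04,1,0,0,-0.4,0,0,0,1,0,0,-0.3,0,0,0,1,0,0,0,0,0,0,1]}}

```text
time_s: 2.1
tcp_pos: [0.5476, -0.0495, 0.1993]
tool_rot: [0.049, 0.999, 0.001, -0.005]
contact_force: [-0.2, 0.8, 0.6]
width: 0.0001
gripper_force: 0.0
```

Run:
```python
from bench import manip
import cv2,numpy as np
s=manip.state();print(s["tcp_pos"])
m=manip.camera_model("wrist"); p,d=manip.read_camera("wrist"); np.savez("w1.npz",p=p,d=d,K=m["K"],E=m["extrinsics"])
cv2.imwrite("pics/w1.png",p[:,:,::-1])
```

```text
[ 0.54759296 -0.04947987  0.19927124]
```

View pics/w1.png

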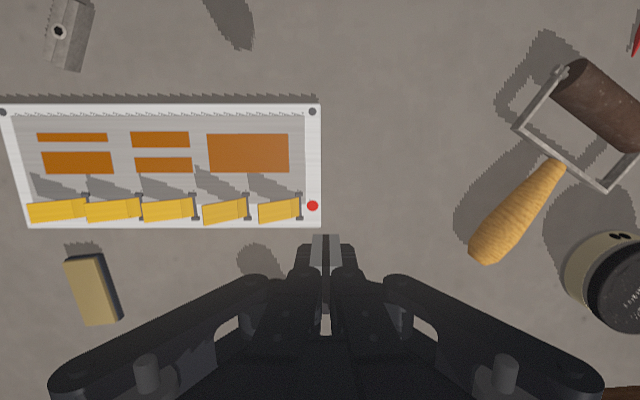

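The wrist view shows the red dot at (312,206), board corners at (320,103), (321,227), (28,227) and (0,103), and the shut fingertips at about (326,235).

Run:
```python
import numpy as np
from h import w
f=np.load("w1.npz")
a=f["p"].astype(int); r=(a[:,:,0]>150)&(a[:,:,1]<80)&(a[:,:,2]<80); r[:,:300]=0;r[:,330:]=0
v,u=np.nonzero(r);u,v=u.mean(),v.mean();print("dot",u,v,w(f,u,v,.0085),w(f,u,v))
for q in [(320.5,103),(321,227),(28,227),(0,103)]: print(q,w(f,*q,.008))
for q in [(318,237),(335,237),(318,245),(335,245),(300,255)]: print(q,w(f,*q))
# tongue free ends (top), depth
for q in [(262,215),(208,215),(145,212),(90,212),(32,212)]: print(q,w(f,*q))
```

```text
dot 312.0379746835443 205.25316455696202 [ 0.55415435 -0.06140029  0.0085    ] [ 0.55436936 -0.06145569  0.00773739]
(320.5, 103) [ 0.46624043 -0.04457361  0.008     ]
(321, 227) [ 0.57615112 -0.05541969  0.008     ]
(28, 227) [ 0.54907766 -0.32734807  0.008     ]
(0, 103) [ 0.43992009 -0.31163799  0.008     ]
(318, 237) [ 0.53495608 -0.0511426   0.13424464]
(335, 237) [ 0.53571794 -0.04291392  0.13438668]
(318, 245) [ 0.5355901  -0.05103053  0.14240257]
(335, 245) [ 0.53646773 -0.04324581  0.14217282]
(300, 255) [ 0.53892934 -0.05963349  0.14414884]
(262, 215) [ 0.55164243 -0.10224536  0.03264369]
(208, 215) [ 0.54648232 -0.14608148  0.03510405]
(145, 212) [ 0.54043322 -0.20164766  0.02845741]
(90, 212) [ 0.53561667 -0.2472267   0.02936389]
(32, 212) [ 0.53066614 -0.29530609  0.02990547]
```

Request:
{"api": "play_rows", "payload": {"increments": [0.06,-0.11,-0.3,0,0,0,1,0,0,-0.3,0,0,0,1,0,0,-0.24,0,0,0,1,0,0,0,0,0,0,1,0,0,0,0,0,0,1]}}

```text
time_s: 2.65
tcp_pos: [0.5577, -0.0616, 0.1218]
tool_rot: [0.049, 0.999, -0.0, 0.001]
contact_force: [0.1, 0.3, 0.5]
width: 0.0001
gripper_force: 0.0
```

Request:
{"api": "play_rows", "payload": {"increments": [-0.04,0,-0.1,0,0,0,1,0,0,-0.1,0,0,0,1,0,0,-0.06,0,0,0,1,0,0,0,0,0,0,1,0,0,0,0,0,0,1]}}

```text
time_s: 3.15
tcp_pos: [0.5528, -0.0617, 0.0938]
tool_rot: [0.049, 0.999, 0.0, -0.0]
contact_force: [0.0, -0.3, -0.7]
width: -0.0001
gripper_force: 0.0
```

Request:
{"api": "play_rows", "payload": {"increments": [0.01,0,-0.05,0,0,0,1,0,0,0,0,0,0,1,0,0,0,0,0,0,1]}}

```text
time_s: 3.45
tcp_pos: [0.5538, -0.0617, 0.0888]
tool_rot: [0.049, 0.999, 0.0, -0.0]
contact_force: [0.6, 0.3, -1.2]
width: -0.0001
gripper_force: 0.0
```

Run:
```python
from bench import manip
import cv2,numpy as np
p,d=manip.read_camera("scene")
cv2.imwrite("pics/s1.png",cv2.resize(p[120:300,220:440],None,fx=3.3,fy=3.3,interpolation=cv2.INTER_CUBIC)[:,:,::-1])
print(manip.state()["tcp_pos"],manip.state()["contact_force"])
```

```text
[ 0.55384938 -0.06174405  0.08891666] [ 0.53426593 -0.7946296  -0.79971672]
```

View pics/s1.png

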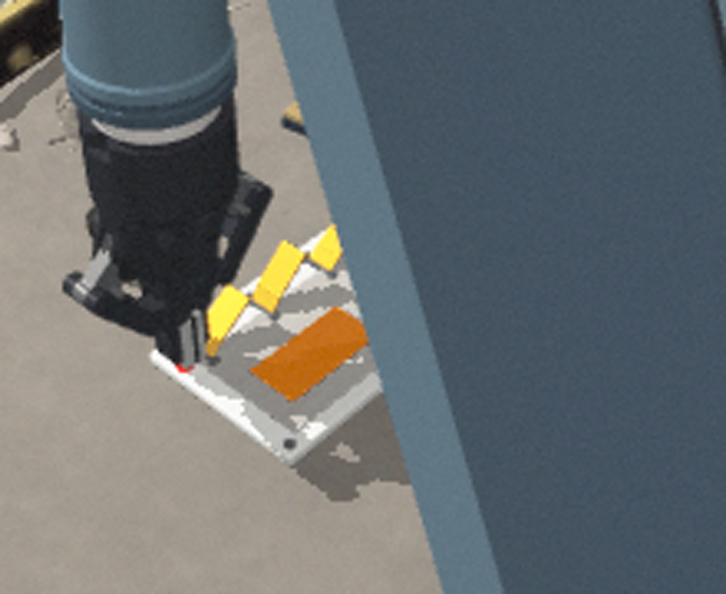

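The fingertips stand just above the red dot, (185,365) in the crop, in line with the row. I'll stroke the first tongue.

Request:
{"api": "play_rows", "payload": {"increments": [-0.005,-0.05,0,0,0,0,1,-0.005,-0.05,0,0,0,0,1,-0.005,-0.05,0,0,0,0,1,-0.005,-0.05,0,0,0,0,1,-0.005,-0.05,0,0,0,0,1,-0.005,-0.05,0,0,0,0,1]}}

```text
time_s: 4.1
tcp_pos: [0.5507, -0.0923, 0.0889]
tool_rot: [0.049, 0.999, -0.0, 0.0]
contact_force: [-0.6, -0.6, 0.3]
width: 0.0
gripper_force: 0.0
```

Request:
{"api": "play_rows", "payload": {"increments": [-0.005,-0.05,0,0,0,0,1,-0.005,-0.05,0,0,0,0,1,-0.005,-0.05,0,0,0,0,1,0,0,0,0,0,0,1]}}

```text
time_s: 4.5
tcp_pos: [0.5493, -0.1075, 0.0889]
tool_rot: [0.049, 0.999, -0.0, 0.0]
contact_force: [-0.1, -0.4, -0.6]
width: -0.0002
gripper_force: 0.0
```

Run:
```python
from bench import manip
import cv2,numpy as np
m=manip.camera_model("wrist"); p,d=manip.read_camera("wrist"); np.savez("w2.npz",p=p,d=d,K=m["K"],E=m["extrinsics"])
cv2.imwrite("pics/w2.png",p[:,:,::-1])
print(manip.state()["tcp_pos"],manip.state()["contact_force"])
```

```text
[ 0.54927081 -0.10707844  0.08889909] [ 0.58490349 -0.59687936 -1.14246071]
```

View pics/w2.png

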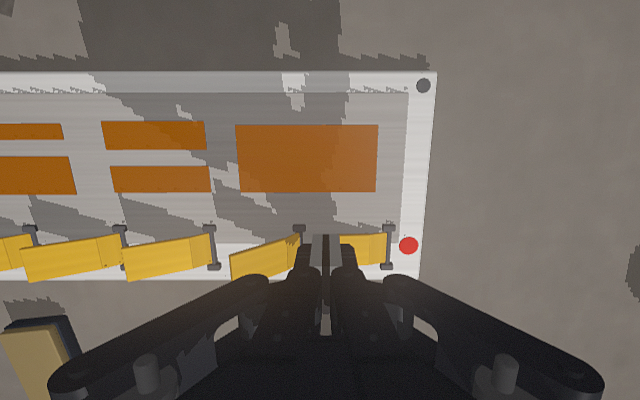

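Tongue 1 (340..388, 235..265) looks flat beneath the finger. I'll check its slope by depth and check that the dot hasn't moved.

Run:
```python
import numpy as np
from h import w
f=np.load("w2.npz")
print(w(f,408,245.5,.0085))
for u in (345,352,360,368,376,384): print(u,w(f,u,250))
```

```text
[ 0.55346128 -0.06196592  0.0085    ]
345 [ 0.54267393 -0.09697072  0.02963222]
352 [ 0.54240014 -0.09375428  0.03088496]
360 [ 0.5517038  -0.08855144  0.01232328]
368 [ 0.55226334 -0.08426385  0.0120403 ]
376 [ 0.55284987 -0.07995244  0.01170531]
384 [ 0.55443442 -0.07527936  0.00933799]
```

Tongue 1 lies at about 0.07 rad, the carrier hasn't moved, and the force is around zero. Continuing 0.5 mm lower.

Request:
{"api": "play_rows", "payload": {"increments": [-0.006,-0.06,-0.005,0,0,0,1,-0.006,-0.06,0,0,0,0,1,-0.006,-0.06,0,0,0,0,1,-0.006,-0.06,0,0,0,0,1,-0.006,-0.06,0,0,0,0,1,-0.006,-0.06,0,0,0,0,1,-0.006,-0.06,0,0,0,0,1,-0.006,-0.06,0,0,0,0,1]}}

```text
time_s: 5.35
tcp_pos: [0.5444, -0.1553, 0.0884]
tool_rot: [0.049, 0.999, -0.0, -0.0]
contact_force: [0.2, -0.1, 0.2]
width: -0.0002
gripper_force: 0.0
```

Request:
{"api": "play_rows", "payload": {"increments": [-0.006,-0.06,0,0,0,0,1,-0.006,-0.06,0,0,0,0,1,-0.006,-0.06,0,0,0,0,1,-0.006,-0.06,0,0,0,0,1,-0.006,-0.06,0,0,0,0,1,-0.006,-0.06,0,0,0,0,1,-0.006,-0.06,0,0,0,0,1,-0.006,-0.06,0,0,0,0,1]}}

```text
time_s: 6.15
tcp_pos: [0.5396, -0.2032, 0.0884]
tool_rot: [0.049, 0.999, -0.0, -0.0]
contact_force: [0.7, -0.6, -0.7]
width: -0.0002
gripper_force: 0.0
```

Request:
{"api": "play_rows", "payload": {"increments": [-0.006,-0.06,0,0,0,0,1,-0.006,-0.06,0,0,0,0,1,-0.006,-0.06,0,0,0,0,1,-0.006,-0.06,0,0,0,0,1,-0.006,-0.06,0,0,0,0,1,-0.006,-0.06,0,0,0,0,1,-0.006,-0.06,0,0,0,0,1,-0.006,-0.06,0,0,0,0,1]}}

```text
time_s: 6.95
tcp_pos: [0.5348, -0.2513, 0.0884]
tool_rot: [0.049, 0.999, -0.0, 0.0]
contact_force: [0.3, 0.6, -0.3]
width: 0.0006
gripper_force: 0.0
```

Request:
{"api": "play_rows", "payload": {"increments": [-0.006,-0.06,0,0,0,0,1,-0.006,-0.06,0,0,0,0,1,-0.006,-0.06,0,0,0,0,1,-0.006,-0.06,0,0,0,0,1,-0.006,-0.06,0,0,0,0,1,-0.006,-0.06,0,0,0,0,1,-0.006,-0.06,0,0,0,0,1,-0.006,-0.06,0,0,0,0,1]}}

```text
time_s: 7.75
tcp_pos: [0.53, -0.2993, 0.0884]
tool_rot: [0.049, 0.999, -0.0, -0.0]
contact_force: [-0.3, 0.6, 1.3]
width: 0.0002
gripper_force: 0.0
```

Request:
{"api": "play_rows", "payload": {"increments": [-0.006,-0.06,0,0,0,0,1,-0.006,-0.06,0,0,0,0,1,-0.006,-0.06,0,0,0,0,1,0,0,0,0,0,0,1,0,0,0.1,0,0,0,1,0,0,0.3,0,0,0,1,0,0,0.4,0,0,0,1,0,0,0.4,0,0,0,1]}}

```text
time_s: 8.55
tcp_pos: [0.528, -0.316, 0.21]
tool_rot: [0.049, 0.999, 0.0, -0.0]
contact_force: [0.6, -0.3, 0.0]
width: -0.0001
gripper_force: 0.0
```

Request:
{"api": "play_rows", "payload": {"increments": [0,0.4,0.2,0,0,0,1,0,0.4,0.2,0,0,0,1,0,0.4,0,0,0,0,1,0,0.4,0,0,0,0,1,0,0.4,0,0,0,0,1,0,0,0,0,0,0,1,0,0,0,0,0,0,1]}}

```text
time_s: 9.25
tcp_pos: [0.5283, -0.1156, 0.2493]
tool_rot: [0.048, 0.999, -0.0, 0.0]
contact_force: [0.2, -1.1, -0.3]
width: 0.0002
gripper_force: 0.0
```

Run:
```python
from bench import manip
import cv2,numpy as np
m=manip.camera_model("wrist"); p,d=manip.read_camera("wrist"); np.savez("w3.npz",p=p,d=d,K=m["K"],E=m["extrinsics"])
cv2.imwrite("pics/w3.png",p[:,:,::-1])
```

```text
(no output)
```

View pics/w3.png

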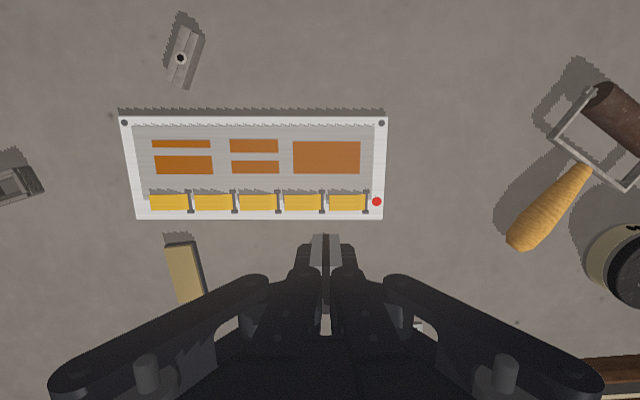

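All five tongues (150..367, 193..210) look flat. I'll check them by depth, then hand in.

Run:
```python
import numpy as np
from h import w
from bench import manip
f=np.load("w3.npz"); print("dot",w(f,376.5,201.5,.0085)); ok=True
for a,b in [(331,357),(286,312),(241,267),(196,222),(152,178)]:
    P=np.array([w(f,u,v) for u in range(a,b) for v in (199,202,205)])
    k=np.polyfit(-P[:,1],P[:,2],1)[0]; print(a,round(k,3),P[:,2].min().round(4),P[:,2].max().round(4)); ok&=k<.12
if ok: print(manip.hand_in())
```

```text
dot [ 0.5541762  -0.06177357  0.0085    ]
331 0.696 0.0118 0.3178
286 0.047 0.0108 0.0157
241 -2.109 0.0115 0.3178
196 0.042 0.0111 0.0151
152 -1.465 0.0117 0.3178
```

Pixels with no depth reading skewed the fit, so I'll drop them.

Run:
```python
import numpy as np
from h import w
from bench import manip
f=np.load("w3.npz"); ok=True
for a,b in [(331,357),(286,312),(241,267),(196,222),(152,178)]:
    P=np.array([w(f,u,v) for u in range(a,b) for v in (199,202,205)]); P=P[P[:,2]<.1]
    k=np.polyfit(-P[:,1],P[:,2],1)[0]; print(a,len(P),round(k,3),P[:,2].max().round(4)); ok&=k<.12
if ok: print(manip.hand_in())
```

```text
331 77 0.035 0.0147
286 78 0.047 0.0157
241 77 0.055 0.0157
196 78 0.042 0.0151
152 77 0.042 0.0149
the job is handed in; nothing more can be done
None
```

All five tongues were folded flat in one stroke from the red dot (final slopes about 0.04–0.06 rad). The red dot shows no shift in the carrier beyond about 1 mm, the hand is clear, and the job is handed in; no verdict was returned.

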